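# Unlock the tester stand's code wheels and slide its keeper open

## Robot

A 6-joint arm with a two-finger parallel gripper is mounted at the origin on the work surface. World frame = base frame: x ahead of the robot, y to its left, z up, the work surface at z = 0. Lengths are in mm, angles in rad, forces in N, time in s.
With the tool pointing down it reaches from about 275 to 1000 mm from the base axis. Payload 8.4 kg.
Tool frame: the origin (TCP) lies on the centre line of the jaws, within the pads' length; the fingertips stand r.tip_reach ahead of it and the grasp point (between the pads) lies 11 mm behind it (r.tip_reach is the distance from the TCP to the fingertips, in mm); z points along the fingers, y is the line along which they close (so a half turn about z gives the same grasp; the last joint's range is limited). The gripper opens to 85 mm and grips with 20 to 120 N. Pads are 22 mm wide; open, the fingers measure 114 mm over their backs; the gripper's body (76 mm by 85 mm) begins 54 mm behind the grasp point. The pads swing forward as they close: fully open they stand 13 mm farther back than shut.
Start: joints at [-1.133, 0.353, 1.633, -0, 1.155, -0.002], TCP at [266.098, -565.526, 239.281] pointing down, gripper open.
Joint ranges: [-2.63, 2.63], [-0.92, 2.1], [0.06, 2.66], [-1.3, 4.44], [0, 2.69], [-3.02, 3.02]. Speed limits (rad/s): [2.22, 2.22, 2.79, 3.14, 3.14, 3.14].

## Interface

Orientations are given as [roll, pitch, yaw] about the fixed x, y, z axes, in that order (R = Rz(yaw) Ry(pitch) Rx(roll)).
In Python, from rig import r gives the robot as it stands.
- The arm moves only by the tool carry_out, never from a script. Its argument "targets" is a list of rows, each an object with "dp": the shift along the tool's x, y, z in mm, a list of three; "yaw": the turn about the tool's z in degrees. A call has 1 to 12 rows; each row is the pose to reach, as a shift and turn from the pose commanded when the call began, along the tool's axes at that moment; what a row does not reach only later rows make up. A row lasts 1/8 s, in which the tool goes at most 62.5 mm and 10.7 degrees, less where a joint would pass 70% of its speed; a pose out of reach is approached as far as the arm can. A call with a gripper value outside its range is refused whole. "fingers" is the opening, from -1 (shut) to 1 (fully open), so that 0 is half open, set as the call begins (left out, the last holds). The fingers move at their own pace and stop on an object; "grip_force" is the grip in N (left out, the last holds). Time passes only in rows, so rows that repeat a pose let the fingers close. It gives the time, the measured TCP pose, the force, the opening and the grip force at its end, in the units of the state.
- r.sense(): the state, without advancing time (a new reading comes with each control period).
- r.grab_frame(name): name is "scene" or "top"; returns the picture (420x560x3 uint8, red, green, blue); there is no depth.
- r.get_calibration(name): a dict with "fx", "fy", "cx", "cy" (pixels), "dist_coeffs" ([k1, k2, p1, p2, k3] as OpenCV has them; the pictures are not rectified), "rvec" (rotation vector, rad) and "tvec" (3), from world to camera coordinates, as OpenCV has them. Camera axes: x right, y down, z forward; pixel columns grow to the right and rows downward; lengths in mm; the calibration is good to about 2 mm. A picture is of the moment at which its call begins. get_calibration takes no time and is no camera call.
- r.sign_off(): hands the job in; it is judged then, once.
The state is a dict: "clock": time; "qpos": joint angles; "qvel": joint speeds; "joint_efforts": joint torques, N m; "eef_pos": TCP position; "tcp_rot": TCP orientation; "contact_force": force on the tool from outside, world axes, zero at the start; "wrist_torque": the same for the moment, N m; "opening": opening from 0.0 (shut) to 1.0 (fully open); "grasp_force": force on a finger pad.
Only numpy, scipy, OpenCV 4.12 (cv2) and the standard library are available. Lean on these libraries where they do the work, as an engineer would, in place of code of your own. Each camera call takes 0.05 s, during which the arm holds its last target. There are 200 camera calls.

## Task

Open the lock of the tester stand: with a fingertip, gently roll its left and right thumbwheels until the three wheels show 4, 2, 5 on top, read from left to right by their dots as seen from the stand's front (the side with the wheels, facing the robot). The middle wheel already shows its 2 and must stay so. Then slide the steel keeper comb by its upright tab fully to the left so that its prongs clear the vials; do not shift it before the code is set, do not press hard on the lock, and leave the vials and the other things on the vanity as they are.

Things in the scene. Friction and masses are not known exactly. Their poses are not given: they have to be found in the camera images.
- stand: Wooden tester stand with lock, fixed on the tray, 185 (x) by 260 (y) mm; origin on its underside, z up, -x out of its front (to the robot), +y left. Steel lock housing: x -60 to 50, y +-100, top at z 52 mm; 3 wheels in a row along y, 48 mm apart, at x -12; vial block at x 96, 58 mm high. Pushes over 18 N on wheels, keeper or stand damage it; 7 to 12 N is a fit fingertip pressure.
- wheel_left (a joint): Left thumbwheel's angle, rad: an aluminium disc on a level axle parallel to the stand's y; its upper half shows. Numbers 1 to 6 round its rim as dice-like groups of black dots, 60 deg apart. 0 = the 1 is on top; grows as the top rolls along the stand's +x (away from the front); n is on top at (n-1)*1.047 (+- 6.283). Must show 4 (3.142). No detents: it stays as left.
- wheel_middle (a joint): Middle thumbwheel's angle, rad: an aluminium disc on a level axle parallel to the stand's y; its upper half shows. Numbers 1 to 6 round its rim as dice-like groups of black dots, 60 deg apart. 0 = the 1 is on top; grows as the top rolls along the stand's +x (away from the front); n is on top at (n-1)*1.047 (+- 6.283). Shows 2 (1.047): leave so. No detents: it stays as left.
- wheel_right (a joint): Right thumbwheel's angle, rad: an aluminium disc on a level axle parallel to the stand's y; its upper half shows. Numbers 1 to 6 round its rim as dice-like groups of black dots, 60 deg apart. 0 = the 1 is on top; grows as the top rolls along the stand's +x (away from the front); n is on top at (n-1)*1.047 (+- 6.283). Must show 5 (4.189). No detents: it stays as left.
- axle_left (a point): Point fixed on the housing's top face straight above the left wheel's axle, mid-width (wheel radius 24, width 18 mm). The wheel's top stands 19 mm above it, give or take 5 mm: each axle sits differently, only touch tells. The axle is sprung: pressed, the wheel sinks 1 mm per 6 N. Turning takes 3 N along the rim; press with 7 to 12 N, under that the finger may slip.
- axle_middle (a point): Point fixed on the housing's top face straight above the middle wheel's axle, mid-width (wheel radius 24, width 18 mm). The wheel's top stands 19 mm above it, give or take 5 mm: each axle sits differently, only touch tells. The axle is sprung: pressed, the wheel sinks 1 mm per 6 N. Turning takes 3 N along the rim; press with 7 to 12 N, under that the finger may slip.
- axle_right (a point): Point fixed on the housing's top face straight above the right wheel's axle, mid-width (wheel radius 24, width 18 mm). The wheel's top stands 19 mm above it, give or take 5 mm: each axle sits differently, only touch tells. The axle is sprung: pressed, the wheel sinks 1 mm per 6 N. Turning takes 3 N along the rim; press with 7 to 12 N, under that the finger may slip.
- keeper (a joint): Travel of the keeper comb in m: 0 locked (prongs over the vial stoppers), 0.030 fully open against its stop. It slides along the stand's +y axis (to the left), stays where it is left, and takes about 3 N to move.
- tab (a point): Middle of the top edge of the keeper's upright steel tab, moving with it: a plate 8 mm thick along the stand's y, free over 34 mm along x (stand x 34 to 68 mm), standing from the housing top 50 mm up. Locked, it is 15 mm right of the stand's middle. Wheels in front end at x 12 mm; behind, the comb's strip (170 mm along y) lies at x 70, its prongs' top at z 108 mm.
- vial0: Tester vial on the right in the stand's block: 15 mm across, 78 mm tall with its black stopper, origin under its foot; stands loose in its slot. Leave alone.
- vial1: Tester vial in the middle in the stand's block: 15 mm across, 78 mm tall with its black stopper, origin under its foot; stands loose in its slot. Leave alone.
- vial2: Tester vial on the left in the stand's block: 15 mm across, 78 mm tall with its black stopper, origin under its foot; stands loose in its slot. Leave alone.
- flask0: Tall cobalt glass flask, 72 mm across, 187 mm tall, origin under its foot. Leave alone.
- flask1: The other tall cobalt glass flask, 72 mm across, 187 mm tall, origin under its foot. Leave alone.
- funnel: Stainless steel decant funnel standing on its mouth, 72 mm across, 85 mm tall, origin under its centre. Leave alone.
- jar: Squat crystal jar with a knobbed lid, 80 mm across, 72 mm tall, origin under its foot. Leave alone.

How it is judged:
By the outcome, as a careful person would: the job done as asked, in the order asked, and still so for the second after the job is handed in, with the robot touching nothing.
It also fails if it takes over 69 s, if anything falls off the work surface, if the arm or the gripper's body presses on something with over 40 N, if the wrist force passes 120 N, or if a joint passes its speed limit or range.

## Working session

There is one attempt and no reset: what is moved stays moved. The work goes in short steps, Python scripts to look and compute and a tool call to move; the robot and the scene stay as the last step left them, time stands still between calls to the robot, and variables do not carry over. Pictures are saved under pics/ and viewed, at most 10 in all, crops included, and the job is handed in when it is done.

Besides the shell and the picture viewer there is one more tool, called as name(argument=value, ...) on one line, values as JSON. carry_out: Moves the arm, as the interface text tells. Its arguments: {"type":"object","properties":{"targets":{"type":"array","items":{"type":"object","properties":{"dp":{"type":"array","items":{"type":"number"}},"yaw":{"type":"number"}}}},"fingers":{"type":"number"},"grip_force":{"type":"number"}},"required":["targets"]}

```bash
mkdir -p pics; ls; python3 - <<'E'
from rig import r
import cv2
for n in("scene","top"):
    cv2.imwrite(f"pics/{n}0.png",cv2.resize(r.grab_frame(n)[:,:,::-1],(800,600),interpolation=cv2.INTER_CUBIC)); c=r.get_calibration(n)
    R=cv2.Rodrigues(c["rvec"])[0] if 1 else 0
    print(n,c,-R.T@c["tvec"])
print(r.tip_reach,r.sense())
E
```

```text
pics
scene {'fx': 458.1752176676304, 'fy': 458.1752176676304, 'cx': 287.0854103023441, 'cy': 206.3388783416487, 'dist_coeffs': array([-0.0480378,  0.       ,  0.       ,  0.       ,  0.       ]), 'rvec': array([ 1.58793406,  1.72810343, -0.92401018]), 'tvec': array([  17.32804373, -237.35397683, 1305.43177043])} [1202.38508685  108.99596259  550.61716439]
top {'fx': 492.9571596275804, 'fy': 492.9571596275804, 'cx': 275.56578916040746, 'cy': 209.24547871512559, 'dist_coeffs': array([-0.07099132,  0.        ,  0.        ,  0.        ,  0.        ]), 'rvec': array([ 2.14898908, -2.18877401,  0.10615971]), 'tvec': array([  32.79964039,  573.3273859 , 1145.68304962])} [ 456.46617004   20.68535677 1197.32222465]
8.0 {'clock': 0.1, 'qpos': array([-1.13337298e+00,  3.53605747e-01,  1.63405087e+00,  2.16729610e-05,
        1.15522928e+00, -2.39126442e-03]), 'qvel': array([ 1.12506674e-03, -1.72550069e-03, -3.50953676e-03,  1.17543178e-03,
        6.36430026e-05,  4.95548694e-04]), 'joint_efforts': array([-7.58557817e-04, -6.06362557e+01, -3.42819750e+01, -5.40816893e-05,
        4.07569562e-03, -4.10466464e-05]), 'eef_pos': array([ 265.93887194, -565.130336  ,  238.62379026]), 'tcp_rot': array([-3.14029946e+00, -2.29094253e-05,  4.39805838e-01]), 'contact_force': array([-0.3563807 , -0.11905709,  0.14512819]), 'wrist_torque': array([-0.02432917,  0.02893547,  0.01772247]), 'grasp_force': 0.0, 'opening': 1.0014974833052352}
```

View pics/scene0.png

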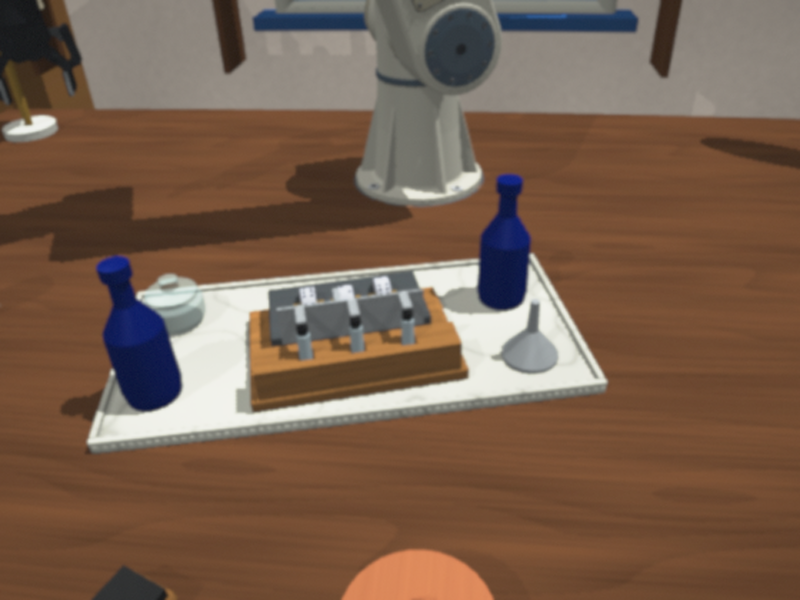

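View pics/top0.png

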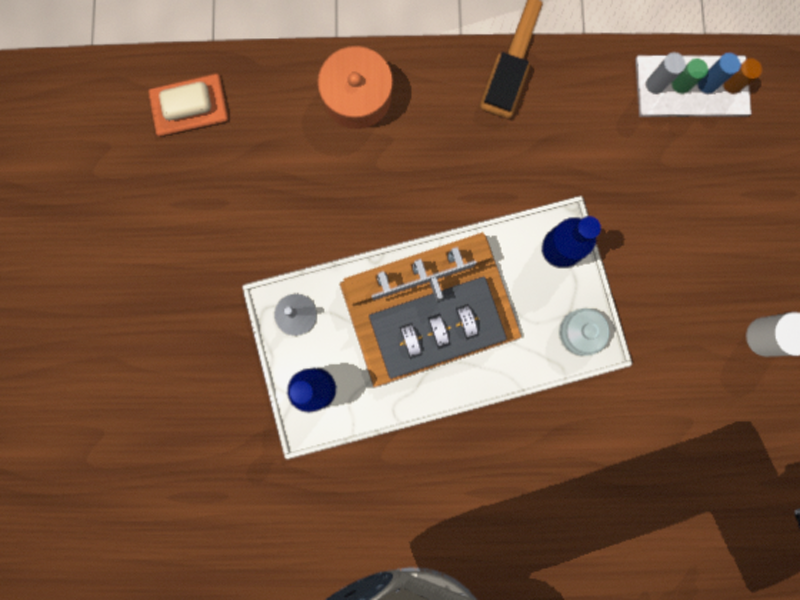

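The two views show the stand on the tray at about 14 deg yaw. In the top view (800-px scale) the wheels are at (411,340), (439,330), (468,322) and the tab at (437,287). I'll zoom in on the lock.

```bash
python3 - <<'E'
from rig import r
import cv2, numpy as np
ims=[r.grab_frame("top") for _ in range(6)]
im=np.mean(ims,0).astype(np.uint8)[:,:,::-1]
cv2.imwrite("pics/t1.png",cv2.resize(im[155:275,230:375],None,fx=5,fy=5,interpolation=cv2.INTER_CUBIC))
s=np.mean([r.grab_frame("scene") for _ in range(6)],0).astype(np.uint8)[:,:,::-1]
cv2.imwrite("pics/s1.png",cv2.resize(s[180:260,180:310],None,fx=6,fy=6,interpolation=cv2.INTER_CUBIC))
cv2.imwrite("t.png",im);cv2.imwrite("s.png",s)
E
```

```text
(no output)
```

View pics/t1.png

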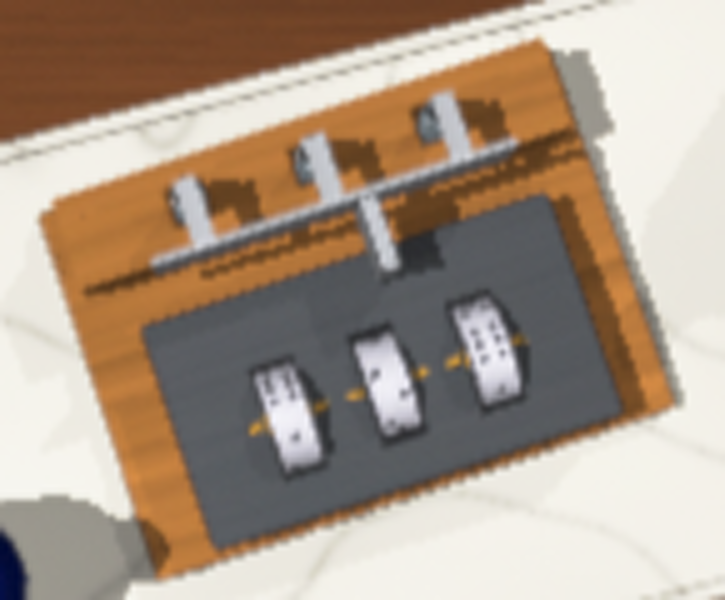

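View pics/s1.png

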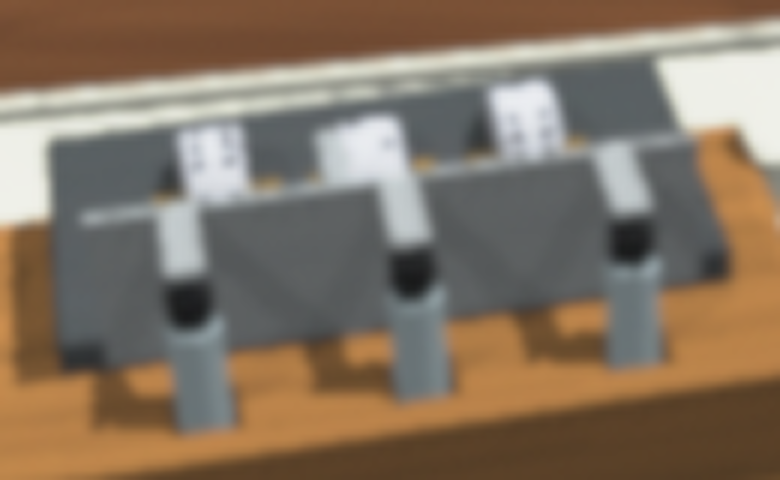

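Reading the dots in t1: the left wheel has the 1 just in front of the axle line (dot at 295,437) with the 6 behind. The middle has its 2 at the axle line, and the right has the 6 just behind it with the 1 in front (500,390). The housing corners in t1 are (143,325), (545,196), (622,412) and (213,550). In s1 the front corners are (50,140) and (655,60).

```bash
cat > h.py <<'E'
from rig import r
import cv2, numpy as np
def ray(n,p):
    c=r.get_calibration(n);K=np.array([[c["fx"],0,c["cx"]],[0,c["fy"],c["cy"]],[0,0,1]])
    u=cv2.undistortPoints(np.array([[p]],float),K,c["dist_coeffs"])[0,0]
    R=cv2.Rodrigues(c["rvec"])[0]; d=R.T@np.array([u[0],u[1],1]); return -R.T@c["tvec"],d/np.linalg.norm(d)
def onz(n,p,z):
    o,d=ray(n,p); return o+d*(z-o[2])/d[2]
def tri(a,b):
    o1,d1=ray("top",a);o2,d2=ray("scene",b)
    s=np.linalg.lstsq(np.c_[d1,-d2],o2-o1,rcond=None)[0]; p,q=o1+s[0]*d1,o2+s[1]*d2
    return (p+q)/2,np.linalg.norm(p-q)
def proj(n,P):
    c=r.get_calibration(n);K=np.array([[c["fx"],0,c["cx"]],[0,c["fy"],c["cy"]],[0,0,1]])
    return cv2.projectPoints(np.array(P,float).reshape(-1,3),c["rvec"],c["tvec"],K,c["dist_coeffs"])[0][:,0]
E
cat > m.py <<'E'
from h import *
T=lambda x,y:np.array([x/5+230-.4,y/5+155-.4]); S=lambda x,y:np.array([x/6+180-.4,y/6+180-.4])
print(tri(T(213,550),S(655,60)),tri(T(622,412),S(50,140)))
im=cv2.imread("t.png"); g=im.max(2).astype(int); sat=im.max(2).astype(int)-im.min(2)
m=((g>70)&(g<120)&(sat<30)).astype(np.uint8)
def axis(zt):
    P=np.array([onz("top",T(*p),zt)[:2] for p in((143,325),(545,196),(622,412),(213,550))])
    yv=(P[0]-P[1]+P[3]-P[2]);xv=(P[0]-P[3]+P[1]-P[2])
    return P,yv,xv
for zt in(60,65,70):
    P,yv,xv=axis(zt)
    print(zt,P.round(1).tolist(),np.linalg.norm(yv)/2,np.linalg.norm(xv)/2,np.degrees([np.arctan2(-yv[0],yv[1]),np.arctan2(xv[1],xv[0])]))
    c=P.mean(0);a=np.arctan2(-yv[0],yv[1]);ex=np.array([np.cos(a),np.sin(a)]);ey=np.array([-ex[1],ex[0]])
    o=c+5*ex   # housing centre is at stand x=-5
    for n,y in(("L",48),("M",0),("R",-48)):
        A=o-12*ex+y*ey; print(n,A.round(1),((proj("top",[*A,zt])-[229.6,154.6])*5).round())
E
python3 m.py
```

```text
(array([443.33810444,  30.93130466,  60.45874096]), np.float64(2.70519046257763)) (array([ 503.04321478, -158.06713113,   60.81983789]), np.float64(1.0446261886383759))
60 [[547.4, 62.9], [604.1, -125.1], [502.9, -157.7], [443.2, 32.3]] 197.7570782765637 107.4143014138836 [17.1327596  17.08712094]
L [503.6  -3.1] [[287. 417.]]
M [517.7 -49. ] [[386. 385.]]
R [531.8 -94.9] [[484. 352.]]
65 [[547.0, 62.7], [603.5, -124.5], [502.7, -156.9], [443.2, 32.2]] 196.88768051931493 106.9420768363387 [17.1327596  17.08712094]
L [503.3  -2.8] [[287. 417.]]
M [517.4 -48.7] [[386. 385.]]
R [531.6 -94.6] [[485. 352.]]
70 [[546.6, 62.5], [602.8, -123.9], [502.5, -156.1], [443.3, 32.2]] 196.01828276206612 106.46985225879371 [17.1327596  17.08712094]
L [503.   -2.5] [[287. 417.]]
M [517.1 -48.4] [[386. 385.]]
R [531.3 -94.3] [[485. 352.]]
```

```bash
cat >> m.py <<'E'
print("---")
P,yv,xv=axis(60);c=P.mean(0);a=np.radians(17.1);ex=np.array([np.cos(a),np.sin(a)]);ey=np.array([-ex[1],ex[0]]);o=c+5*ex
gr=cv2.cvtColor(im,cv2.COLOR_BGR2GRAY)
def scan(im):
    gr=cv2.cvtColor(im,cv2.COLOR_BGR2GRAY); u=cv2.resize(gr,None,fx=4,fy=4,interpolation=cv2.INTER_CUBIC).astype(int)
    for n,y in(("L",48),("M",0),("R",-48)):
        print(n,end=": ")
        bh=cv2.morphologyEx(u.astype(np.uint8),cv2.MORPH_BLACKHAT,np.ones((13,13),np.uint8)).astype(int)
        for h in(0,):
            A=np.array([*(o-12*ex+y*ey),55+h])
            # unrolled rim: sample pixel values over (angle back from top, width)
            an=np.radians(np.arange(-70,71,2)); w=np.arange(-7,7.1,1)
            X=np.array([[A+24*np.sin(t)*np.r_[ex,0]+v*np.r_[ey,0]+[0,0,24*np.cos(t)] for v in w] for t in an])
            q=proj("top",X).reshape(len(an),len(w),2).astype(np.float32)
            img=cv2.remap(gr,q[...,0],q[...,1],cv2.INTER_CUBIC)
            out.append(cv2.resize(img[::-1,::-1],(200,570),interpolation=cv2.INTER_CUBIC))
    print()
out=[];scan(im)
v=np.hstack(out)
for t in range(-60,61,30): cv2.line(v,(0,int((70-t)/142*570)),(600,int((70-t)/142*570)),255 if t else 0,1)
cv2.imwrite("pics/unroll.png",v)
print("flask neck",onz("top",(305*.7,388*.7),187),"o",o, "tab",o+51*ex-15*ey)
s=r.sense();R=cv2.Rodrigues(np.zeros(3))[0]
th=s["tcp_rot"][2];tx=np.array([np.cos(th),np.sin(th),0]);ty=np.array([np.sin(th),-np.cos(th),0])
d=np.r_[o-12*ex+48*ey,239]-s["eef_pos"];print("dp",d@tx,d@ty,"yaw",np.degrees(th)-17.1)
E
python3 m.py | sed -n '/---/,$p'
```

```text
---
L: M: R: 
flask neck [432.49849775 150.94119278 187.        ] o [529.17696304 -45.45127786] tab [582.33301167 -44.7921165 ]
dp 454.3346836803091 -407.805198013202 yaw 8.098058152050285
```

View pics/unroll.png

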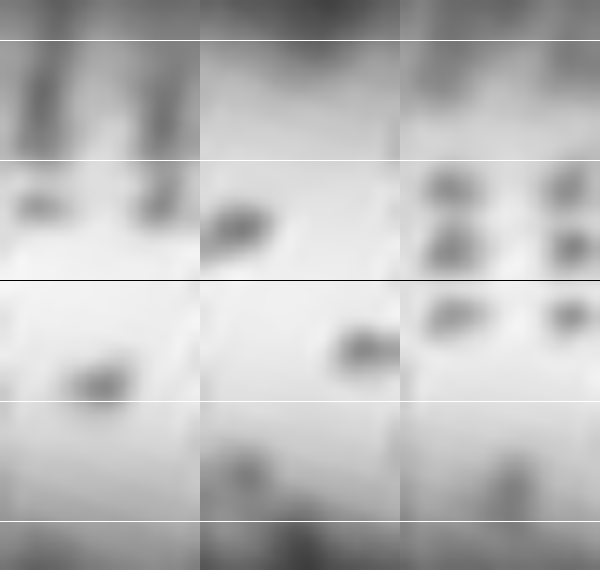

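Unrolled rims (120 px = 30 deg): the left wheel's 1 is about 24 deg short of top, the middle is right, and the right wheel's 6 is about 10 deg past top. So both wheels roll toward the front: left by about 156 deg (65 mm), right by about 70 deg (29 mm). Next I go above the left wheel with the fingers shut.

carry_out(targets=[{"dp": [45,-40,0],"yaw": 0},{"dp": [90,-81,0],"yaw": 2},{"dp": [136,-122,0],"yaw": 4},{"dp": [182,-163,0],"yaw": 6},{"dp": [228,-204,0],"yaw": 8.1},{"dp": [273,-245,0],"yaw": 8.1},{"dp": [318,-286,0],"yaw": 8.1},{"dp": [364,-327,0],"yaw": 8.1},{"dp": [410,-368,0],"yaw": 8.1},{"dp": [454,-408,0],"yaw": 8.1},{"dp": [454,-408,0],"yaw": 8.1},{"dp": [454,-408,0],"yaw": 8.1}], fingers=-1, grip_force=20)

```text
clock: 2.2
eef_pos: [502.9, -3.1, 239.1]
tcp_rot: [3.141, 0.001, 0.3]
contact_force: [-0.2, -0.5, 0.1]
opening: -0.0
grasp_force: 0.0
```

carry_out(targets=[{"dp": [8,0,50],"yaw": 0},{"dp": [8,0,100],"yaw": 0},{"dp": [8,0,135],"yaw": 0},{"dp": [8,0,144],"yaw": 0},{"dp": [8,0,144],"yaw": 0},{"dp": [8,0,144],"yaw": 0}])

```text
clock: 2.95
eef_pos: [511.9, -1.1, 96.8]
tcp_rot: [3.141, -0.002, 0.298]
contact_force: [-0.7, 0.0, -0.5]
opening: -0.001
grasp_force: 0.0
```

carry_out(targets=[{"dp": [0,0,1],"yaw": 0},{"dp": [0,0,1.8],"yaw": 0},{"dp": [0,0,1.8],"yaw": 0}])

```text
clock: 3.32
eef_pos: [511.0, -0.6, 93.8]
tcp_rot: [3.141, -0.0, 0.299]
contact_force: [-0.1, 0.3, 0.7]
opening: 0.003
grasp_force: 0.4
```

carry_out(targets=[{"dp": [0,0,1],"yaw": 0},{"dp": [0,0,1.5],"yaw": 0},{"dp": [0,0,1.5],"yaw": 0}])

```text
clock: 3.7
eef_pos: [511.0, -0.6, 92.4]
tcp_rot: [3.142, -0.0, 0.299]
contact_force: [-2.0, 0.0, 7.8]
opening: -0.0
grasp_force: 3.8
```

carry_out(targets=[{"dp": [0,0,0.3],"yaw": 0},{"dp": [-2,0,0.3],"yaw": 0},{"dp": [-4,0,0.3],"yaw": 0},{"dp": [-4,0,0.3],"yaw": 0}])

```text
clock: 4.2
eef_pos: [508.7, -1.5, 92.6]
tcp_rot: [3.141, -0.003, 0.298]
contact_force: [1.8, 3.7, 7.3]
opening: 0.005
grasp_force: 3.5
```

carry_out(targets=[{"dp": [-2,0,0.4],"yaw": 0},{"dp": [-4,0,0.4],"yaw": 0},{"dp": [-6,0,0.4],"yaw": 0},{"dp": [-8,0,0.4],"yaw": 0},{"dp": [-10,0,0.4],"yaw": 0},{"dp": [-12,0,0.4],"yaw": 0},{"dp": [-12,0,0.4],"yaw": 0},{"dp": [-12,0,0.4],"yaw": 0}])

```text
clock: 5.2
eef_pos: [497.4, -5.0, 92.3]
tcp_rot: [3.141, -0.004, 0.298]
contact_force: [1.4, 1.6, 8.4]
opening: -0.0
grasp_force: 4.2
```

```bash
python3 -c "
from h import *
s=r.sense();print(s['clock'],s['eef_pos'],s['contact_force'])"
```

```text
5.2 [497.40239563  -5.04811223  92.30002399] [1.43742872 1.57294476 8.43858709]
```

carry_out(targets=[{"dp": [0,0,-5],"yaw": 0},{"dp": [17,0,-5],"yaw": 0},{"dp": [17,0,-2],"yaw": 0},{"dp": [17,0,0.2],"yaw": 0},{"dp": [17,0,0.2],"yaw": 0},{"dp": [14,0,0.2],"yaw": 0},{"dp": [11,0,0.2],"yaw": 0},{"dp": [8,0,0.2],"yaw": 0},{"dp": [5,0,0.2],"yaw": 0},{"dp": [2,0,0.2],"yaw": 0},{"dp": [-1,0,0.2],"yaw": 0},{"dp": [-1,0,0.2],"yaw": 0}])

```text
clock: 6.7
eef_pos: [496.1, -5.7, 91.9]
tcp_rot: [3.141, -0.003, 0.298]
contact_force: [2.5, 1.1, 10.4]
opening: -0.004
grasp_force: 5.1
```

carry_out(targets=[{"dp": [0,0,-5],"yaw": 0},{"dp": [0,0,-60],"yaw": 0},{"dp": [-60,0,-100],"yaw": 0},{"dp": [-120,0,-100],"yaw": 0},{"dp": [-150,0,-100],"yaw": 0},{"dp": [-150,0,-100],"yaw": 0},{"dp": [-150,0,-100],"yaw": 0}])

```text
clock: 7.58
eef_pos: [351.9, -49.8, 191.2]
tcp_rot: [3.141, -0.001, 0.298]
contact_force: [0.2, -0.7, -0.4]
opening: -0.002
grasp_force: 0.0
```

```bash
cat > look.py <<'E'
import sys
exec(open("m.py").read().split('print("---")')[0].split("print(tri")[0]); im=cv2.imread("t.png")
exec(open("m.py").read()[open("m.py").read().index("def axis"):].split("for zt")[0])
exec(open("m.py").read().split('print("---")')[1].split("out=[]")[0])
im=np.mean([r.grab_frame("top") for _ in range(4)],0).astype(np.uint8)[:,:,::-1].copy()
out=[];scan(im);v=np.hstack(out)
for t in range(-60,61,30): cv2.line(v,(0,int((70-t)/142*570)),(600,int((70-t)/142*570)),255 if t else 0,1)
cv2.imwrite("pics/%s.png"%sys.argv[1],v)
s=r.sense();print(s['clock'],s['eef_pos'],s['contact_force'])
E
python3 look.py u2
```

```text
L: M: R: 
7.775 [351.94912406 -49.62724284 190.92039123] [-0.21730795  0.46385178  0.24899941]
```

View pics/u2.png

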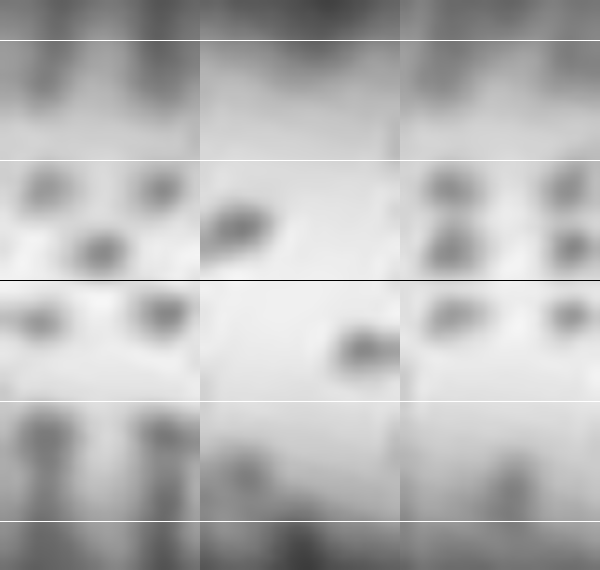

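The left wheel now has the 5 about 9 deg behind top, so the 4 still needs about -69 deg (29 mm). The middle and right wheels are unchanged. I'll make two more strokes of about 14 mm.

carry_out(targets=[{"dp": [60,0,0],"yaw": 0},{"dp": [120,0,0],"yaw": 0},{"dp": [166,0,20],"yaw": 0},{"dp": [166,0,70],"yaw": 0},{"dp": [166,0,92],"yaw": 0},{"dp": [166,0,96],"yaw": 0},{"dp": [166,0,96],"yaw": 0},{"dp": [166,0,98.5],"yaw": 0},{"dp": [166,0,99.8],"yaw": 0},{"dp": [166,0,99.8],"yaw": 0}])

```text
clock: 9.02
eef_pos: [511.0, -1.0, 92.5]
tcp_rot: [3.141, -0.003, 0.298]
contact_force: [-0.0, 0.5, 7.7]
opening: 0.0
grasp_force: 3.6
```

carry_out(targets=[{"dp": [-3,0,0.1],"yaw": 0},{"dp": [-6,0,0.1],"yaw": 0},{"dp": [-9,0,0.1],"yaw": 0},{"dp": [-12,0,0.1],"yaw": 0},{"dp": [-14,0,0.1],"yaw": 0},{"dp": [-14,0,0.1],"yaw": 0},{"dp": [-14,0,0.1],"yaw": 0}])

```text
clock: 9.9
eef_pos: [498.5, -5.0, 92.7]
tcp_rot: [3.14, -0.005, 0.298]
contact_force: [1.9, 1.5, 6.4]
opening: 0.002
grasp_force: 3.1
```

carry_out(targets=[{"dp": [0,0,-5],"yaw": 0},{"dp": [14,0,-5],"yaw": 0},{"dp": [14,0,-2],"yaw": 0},{"dp": [14,0,0],"yaw": 0},{"dp": [14,0,0],"yaw": 0},{"dp": [11,0,0],"yaw": 0},{"dp": [8,0,0],"yaw": 0},{"dp": [5,0,0],"yaw": 0},{"dp": [2,0,0],"yaw": 0},{"dp": [0.5,0,0],"yaw": 0},{"dp": [0.5,0,0],"yaw": 0}])

```text
clock: 11.28
eef_pos: [498.7, -4.8, 92.1]
tcp_rot: [3.141, -0.004, 0.298]
contact_force: [3.5, 2.5, 9.8]
opening: 0.0
grasp_force: 4.9
```

carry_out(targets=[{"dp": [0,0,-5],"yaw": 0},{"dp": [0,0,-25],"yaw": 0},{"dp": [14.5,50,-25],"yaw": 0},{"dp": [14.5,96,-25],"yaw": 0},{"dp": [14.5,96,-10],"yaw": 0},{"dp": [14.5,96,-3.5],"yaw": 0},{"dp": [14.5,96,-3.5],"yaw": 0}])

```text
clock: 12.15
eef_pos: [537.8, -91.5, 93.8]
tcp_rot: [-3.14, 0.002, 0.299]
contact_force: [0.5, 0.3, 0.3]
opening: 0.005
grasp_force: 0.0
```

carry_out(targets=[{"dp": [0,0,1],"yaw": 0},{"dp": [0,0,1.6],"yaw": 0},{"dp": [0,0,1.6],"yaw": 0}])

```text
clock: 12.52
eef_pos: [539.2, -92.1, 93.3]
tcp_rot: [3.142, -0.0, 0.299]
contact_force: [-0.1, 0.5, 0.9]
opening: -0.001
grasp_force: 0.3
```

carry_out(targets=[{"dp": [0,0,1],"yaw": 0},{"dp": [0,0,1.5],"yaw": 0},{"dp": [0,0,1.5],"yaw": 0}])

```text
clock: 12.9
eef_pos: [539.3, -92.3, 92.1]
tcp_rot: [-3.141, -0.0, 0.298]
contact_force: [-1.3, 2.3, 7.3]
opening: 0.001
grasp_force: 3.5
```

carry_out(targets=[{"dp": [0,0,0.4],"yaw": 0},{"dp": [-3,0,0.4],"yaw": 0},{"dp": [-6,0,0.4],"yaw": 0},{"dp": [-9,0,0.4],"yaw": 0},{"dp": [-12,0,0.4],"yaw": 0},{"dp": [-14.5,0,0.4],"yaw": 0},{"dp": [-14.5,0,0.4],"yaw": 0}])

```text
clock: 13.78
eef_pos: [526.4, -96.5, 92.1]
tcp_rot: [3.141, -0.003, 0.298]
contact_force: [1.8, 3.2, 7.1]
opening: -0.001
grasp_force: 3.5
```

carry_out(targets=[{"dp": [0,0,-5],"yaw": 0},{"dp": [14,0,-5],"yaw": 0},{"dp": [14,0,-2],"yaw": 0},{"dp": [14,0,0.2],"yaw": 0},{"dp": [14,0,0.2],"yaw": 0},{"dp": [11,0,0.2],"yaw": 0},{"dp": [8,0,0.2],"yaw": 0},{"dp": [5,0,0.2],"yaw": 0},{"dp": [2,0,0.2],"yaw": 0},{"dp": [0.5,0,0.2],"yaw": 0},{"dp": [0.5,0,0.2],"yaw": 0}])

```text
clock: 15.15
eef_pos: [527.1, -96.6, 91.8]
tcp_rot: [3.141, -0.003, 0.298]
contact_force: [1.4, 1.0, 8.0]
opening: 0.002
grasp_force: 4.3
```

carry_out(targets=[{"dp": [0,0,-5],"yaw": 0},{"dp": [0,0,-60],"yaw": 0},{"dp": [-60,0,-100],"yaw": 0},{"dp": [-120,0,-100],"yaw": 0},{"dp": [-150,0,-100],"yaw": 0},{"dp": [-150,0,-100],"yaw": 0},{"dp": [-150,0,-100],"yaw": 0}])

```text
clock: 16.02
eef_pos: [382.9, -140.8, 191.1]
tcp_rot: [3.141, -0.001, 0.298]
contact_force: [-0.7, 0.2, 0.7]
opening: 0.002
grasp_force: 0.0
```

```bash
python3 look.py u3
```

```text
L: M: R: 
16.225 [ 383.04253308 -140.47590744  190.77037071] [0.29481188 0.43772007 0.55001638]
```

View pics/u3.png

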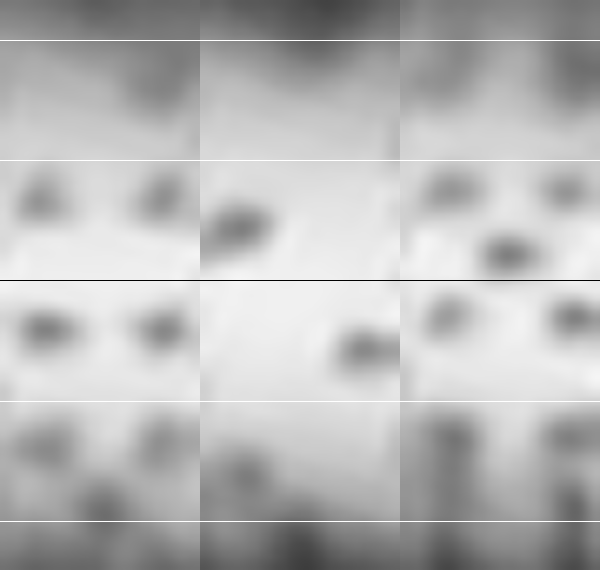

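The left wheel's 4 is about 5.5 deg behind top and the right wheel's 5 about 8 deg, both measured relative to the middle wheel. Small corrections follow, right first.

carry_out(targets=[{"dp": [60,0,0],"yaw": 0},{"dp": [120,0,0],"yaw": 0},{"dp": [158,0,20],"yaw": 0},{"dp": [158,0,70],"yaw": 0},{"dp": [158,0,92],"yaw": 0},{"dp": [158,0,96],"yaw": 0},{"dp": [158,0,96],"yaw": 0},{"dp": [158,0,98.5],"yaw": 0},{"dp": [158,0,100],"yaw": 0},{"dp": [158,0,100],"yaw": 0}])

```text
clock: 17.48
eef_pos: [534.3, -94.4, 92.2]
tcp_rot: [3.141, -0.002, 0.298]
contact_force: [-0.0, 0.6, 7.3]
opening: -0.001
grasp_force: 3.3
```

carry_out(targets=[{"dp": [-1.5,0,0.1],"yaw": 0},{"dp": [-3,0,0.1],"yaw": 0},{"dp": [-4.3,0,0.1],"yaw": 0},{"dp": [-4.3,0,0.1],"yaw": 0},{"dp": [-4.3,0,0.1],"yaw": 0}])

```text
clock: 18.1
eef_pos: [531.0, -95.5, 92.3]
tcp_rot: [3.14, -0.004, 0.298]
contact_force: [1.6, 1.2, 5.5]
opening: 0.004
grasp_force: 2.8
```

carry_out(targets=[{"dp": [0,0,-5],"yaw": 0},{"dp": [0,0,-25],"yaw": 0},{"dp": [4,-50,-25],"yaw": 0},{"dp": [4,-96,-25],"yaw": 0},{"dp": [4,-96,-10],"yaw": 0},{"dp": [4,-96,-4],"yaw": 0},{"dp": [4,-96,-4],"yaw": 0},{"dp": [4,-96,-1.5],"yaw": 0},{"dp": [4,-96,-0.5],"yaw": 0},{"dp": [4,-96,-0.5],"yaw": 0}])

```text
clock: 19.35
eef_pos: [505.3, -3.3, 92.1]
tcp_rot: [3.141, -0.001, 0.298]
contact_force: [-1.9, -0.9, 9.0]
opening: 0.004
grasp_force: 4.8
```

carry_out(targets=[{"dp": [-1.5,0,0],"yaw": 0},{"dp": [-2.9,0,0],"yaw": 0},{"dp": [-2.9,0,0],"yaw": 0},{"dp": [-2.9,0,0],"yaw": 0}])

```text
clock: 19.85
eef_pos: [504.3, -3.7, 92.6]
tcp_rot: [3.141, -0.004, 0.297]
contact_force: [1.7, 1.6, 7.1]
opening: 0.001
grasp_force: 3.5
```

carry_out(targets=[{"dp": [0,0,-5],"yaw": 0},{"dp": [0,0,-60],"yaw": 0},{"dp": [-60,0,-100],"yaw": 0},{"dp": [-120,0,-100],"yaw": 0},{"dp": [-150,0,-100],"yaw": 0},{"dp": [-150,0,-100],"yaw": 0},{"dp": [-150,0,-100],"yaw": 0}])

```text
clock: 20.72
eef_pos: [359.7, -47.7, 191.8]
tcp_rot: [3.141, -0.001, 0.298]
contact_force: [0.5, 0.3, -0.3]
opening: -0.0
grasp_force: 0.0
```

```bash
python3 look.py u4
```

```text
L: M: R: 
20.925 [359.48044635 -47.38353261 191.30406743] [-0.00275657  0.75014295  0.21051599]
```

View pics/u4.png

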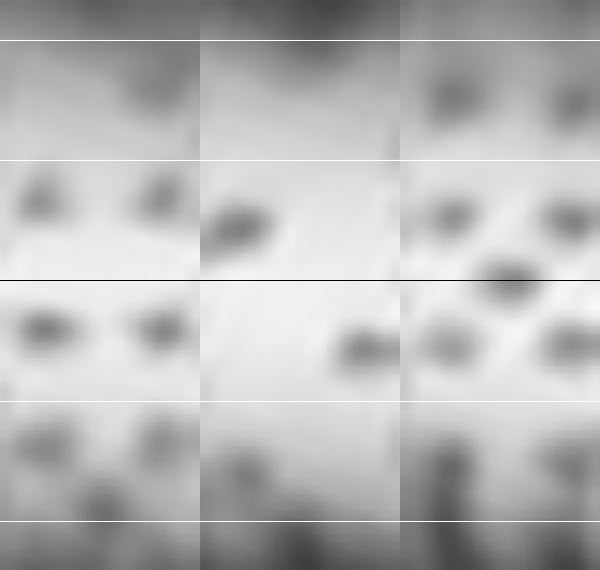

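The right wheel is now on its 5. The left wheel's 4 hasn't moved: it is still about 5.5 deg behind top, because the arm's compliance absorbed that stroke. I'll repeat it on the left.

carry_out(targets=[{"dp": [60,0,0],"yaw": 0},{"dp": [120,0,0],"yaw": 0},{"dp": [154,0,20],"yaw": 0},{"dp": [154,0,70],"yaw": 0},{"dp": [154,0,92],"yaw": 0},{"dp": [154,0,96],"yaw": 0},{"dp": [154,0,96],"yaw": 0},{"dp": [154,0,98.5],"yaw": 0},{"dp": [154,0,100.2],"yaw": 0},{"dp": [154,0,100.2],"yaw": 0}])

```text
clock: 22.18
eef_pos: [506.9, -2.3, 92.4]
tcp_rot: [3.141, -0.002, 0.298]
contact_force: [-1.0, 0.7, 7.4]
opening: 0.004
grasp_force: 4.0
```

carry_out(targets=[{"dp": [-1.5,0,0],"yaw": 0},{"dp": [-3,0,0],"yaw": 0},{"dp": [-4,0,0],"yaw": 0},{"dp": [-4,0,0],"yaw": 0}])

```text
clock: 22.68
eef_pos: [504.2, -3.2, 92.8]
tcp_rot: [3.141, -0.005, 0.298]
contact_force: [1.5, 2.2, 5.7]
opening: -0.004
grasp_force: 3.1
```

carry_out(targets=[{"dp": [0,0,-5],"yaw": 0},{"dp": [0,0,-60],"yaw": 0},{"dp": [-60,0,-100],"yaw": 0},{"dp": [-120,0,-100],"yaw": 0},{"dp": [-150,0,-100],"yaw": 0},{"dp": [-150,0,-100],"yaw": 0},{"dp": [-150,0,-100],"yaw": 0}])

```text
clock: 23.55
eef_pos: [359.6, -47.6, 191.7]
tcp_rot: [3.141, -0.001, 0.298]
contact_force: [-0.5, -0.6, 1.0]
opening: -0.003
grasp_force: 0.0
```

```bash
cat >> look.py <<'E'
# dark-row peaks of the left wheel's dot columns
for k,name in enumerate("LMR"):
    a=out[k].astype(float); p=a.min(1); p=cv2.GaussianBlur(p.reshape(-1,1),(1,15),0)[:,0]
    print(name,[(i,round(70-i*142/570,1)) for i in range(120,460) if p[i]==p[i-20:i+21].min()])
E
python3 look.py u5; cp pics/u4.png /tmp/
```

```text
L: M: R: 
23.75 [359.4437739  -47.35899097 191.11987798] [ 0.33229989 -0.74470203  0.37244999]
L [(235, 11.5), (359, -19.4)]
M [(127, 38.4), (228, 13.2), (350, -17.2)]
R [(222, 14.7), (281, -0.0), (344, -15.7), (395, -28.4)]
```

The left wheel's 4 is now within about 2 to 4 deg of top, and middle and right are good. Now the tab.

```bash
cat > tab.py <<'E'
exec(open("look.py").read().split("im=np.mean")[0])
for p in((378,232),(368,202),(388,268)):
    q=onz("top",T(*p),110)[:2]-o; print("tab",q@ex,q@ey)
q=onz("top",(588*.7,228*.7),187)[:2]-o; print("flask0",q@ex,q@ey)
s=r.sense();d=s["eef_pos"][:2]-o;print("tcp stand",d@ex,d@ey,s["eef_pos"][2],s["contact_force"])
E
python3 tab.py
```

```text
tab 51.7422531421983 -14.363790463550277
tab 65.86599538951977 -14.398113993996452
tab 35.11597991277657 -13.481677926101327
flask0 57.83691258352348 -246.85396764692808
tcp stand -162.79074113988491 48.085023276327085 191.11987798082117 [ 0.33229989 -0.74470203  0.37244999]
```

carry_out(targets=[{"dp": [45,25,0],"yaw": 0},{"dp": [90,50,0],"yaw": 0},{"dp": [140,75,0],"yaw": 0},{"dp": [190,98,0],"yaw": 0},{"dp": [210,98,0],"yaw": 0},{"dp": [210,98,10],"yaw": 0},{"dp": [210,98,50],"yaw": 0},{"dp": [210,98,80],"yaw": 0},{"dp": [210,98,98],"yaw": 0},{"dp": [210,98,98],"yaw": 0},{"dp": [210,98,98],"yaw": 0}])

```text
clock: 25.12
eef_pos: [588.7, -79.5, 94.1]
tcp_rot: [3.141, -0.001, 0.298]
contact_force: [0.6, 0.3, 0.7]
opening: 0.002
grasp_force: 0.0
```

carry_out(targets=[{"dp": [0,-2,0],"yaw": 0},{"dp": [0,-4,0],"yaw": 0},{"dp": [0,-6,0],"yaw": 0},{"dp": [0,-8,0],"yaw": 0},{"dp": [0,-10,0],"yaw": 0},{"dp": [0,-10,0],"yaw": 0}])

```text
clock: 25.88
eef_pos: [585.2, -69.7, 93.1]
tcp_rot: [-3.142, 0.0, 0.299]
contact_force: [0.0, 0.1, 0.3]
opening: -0.001
grasp_force: 0.0
```

```bash
python3 tab.py | tail -1
```

```text
tcp stand 46.38095959550235 -39.66863089312997 93.14626348203728 [0.0109134  0.11259643 0.28687679]
```

carry_out(targets=[{"dp": [0,-2,0],"yaw": 0},{"dp": [0,-4,0],"yaw": 0},{"dp": [0,-6,0],"yaw": 0},{"dp": [0,-8,0],"yaw": 0},{"dp": [0,-8,0],"yaw": 0}])

```text
clock: 26.5
eef_pos: [582.9, -62.3, 93.2]
tcp_rot: [3.141, 0.0, 0.299]
contact_force: [0.1, -2.7, -0.8]
opening: -0.002
grasp_force: 1.0
```

carry_out(targets=[{"dp": [0,-2,0],"yaw": 0},{"dp": [0,-4,0],"yaw": 0},{"dp": [0,-6,0],"yaw": 0},{"dp": [0,-8,0],"yaw": 0},{"dp": [0,-8,0],"yaw": 0}])

```text
clock: 27.12
eef_pos: [580.4, -54.3, 93.2]
tcp_rot: [-3.141, 0.0, 0.299]
contact_force: [-0.2, -1.1, 0.6]
opening: -0.003
grasp_force: 0.7
```

```bash
python3 tab.py | tail -1
```

```text
tcp stand 46.38708387721691 -23.53012131296787 93.19897558274715 [-0.22028338 -1.1059986   0.63676998]
```

carry_out(targets=[{"dp": [0,-2,0],"yaw": 0},{"dp": [0,-4,0],"yaw": 0},{"dp": [0,-6,0],"yaw": 0},{"dp": [0,-8,0],"yaw": 0},{"dp": [0,-10,0],"yaw": 0},{"dp": [0,-12,0],"yaw": 0},{"dp": [0,-14,0],"yaw": 0},{"dp": [0,-16,0],"yaw": 0},{"dp": [0,-16,0],"yaw": 0}])

```text
clock: 28.25
eef_pos: [575.8, -39.0, 93.2]
tcp_rot: [-3.141, -0.0, 0.298]
contact_force: [-1.3, -1.7, -0.0]
opening: 0.002
grasp_force: 0.5
```

carry_out(targets=[{"dp": [0,-1,0],"yaw": 0},{"dp": [0,-2,0],"yaw": 0},{"dp": [0,-3,0],"yaw": 0},{"dp": [0,-3,0],"yaw": 0}])

```text
clock: 28.75
eef_pos: [575.0, -36.3, 93.2]
tcp_rot: [-3.142, -0.0, 0.298]
contact_force: [-0.3, -2.2, -0.7]
opening: -0.001
grasp_force: 1.2
```

```bash
python3 tab.py | tail -1
```

```text
tcp stand 46.46303298231401 -4.754089074011341 93.1739043278653 [-0.28631859 -2.19713284 -0.70483257]
```

carry_out(targets=[{"dp": [0,-0.7,0],"yaw": 0},{"dp": [0,-1.5,0],"yaw": 0},{"dp": [0,-2,0],"yaw": 0},{"dp": [0,-2,0],"yaw": 0}])

```text
clock: 29.25
eef_pos: [574.6, -35.1, 93.2]
tcp_rot: [3.141, -0.0, 0.299]
contact_force: [0.9, -6.4, -1.6]
opening: 0.003
grasp_force: 3.4
```

carry_out(targets=[{"dp": [0,-0.7,0],"yaw": 0},{"dp": [0,-1.4,0],"yaw": 0},{"dp": [0,-1.4,0],"yaw": 0}])

```text
clock: 29.62
eef_pos: [574.6, -34.9, 93.3]
tcp_rot: [3.139, -0.001, 0.299]
contact_force: [1.8, -14.9, -3.2]
opening: -0.0
grasp_force: 6.9
```

The keeper is at its stop: the force rose with no further travel. I'll back off, lift clear and check.

carry_out(targets=[{"dp": [0,3,0],"yaw": 0},{"dp": [0,8,0],"yaw": 0},{"dp": [0,8,-40],"yaw": 0},{"dp": [0,8,-100],"yaw": 0},{"dp": [-60,8,-120],"yaw": 0},{"dp": [-120,8,-120],"yaw": 0},{"dp": [-180,8,-120],"yaw": 0},{"dp": [-220,8,-120],"yaw": 0},{"dp": [-220,8,-120],"yaw": 0},{"dp": [-220,8,-120],"yaw": 0}])

```text
clock: 30.88
eef_pos: [367.0, -105.6, 213.7]
tcp_rot: [3.141, -0.002, 0.298]
contact_force: [0.4, 0.3, -0.3]
opening: -0.002
grasp_force: 0.0
```

```bash
python3 look.py u6; python3 -c "
from h import *
im=np.mean([r.grab_frame('top') for _ in range(4)],0).astype(np.uint8)[:,:,::-1]
cv2.imwrite('pics/t6.png',cv2.resize(im[155:275,230:375],None,fx=5,fy=5,interpolation=cv2.INTER_CUBIC))"
```

```text
L: M: R: 
31.075 [ 366.89060193 -105.31403907  213.14355449] [-0.43996461 -0.18442259  1.17191594]
L [(235, 11.5), (359, -19.4)]
M [(146, 33.6), (147, 33.4), (148, 33.1), (228, 13.2), (350, -17.2)]
R [(222, 14.7), (281, -0.0), (345, -15.9)]
```

View pics/t6.png

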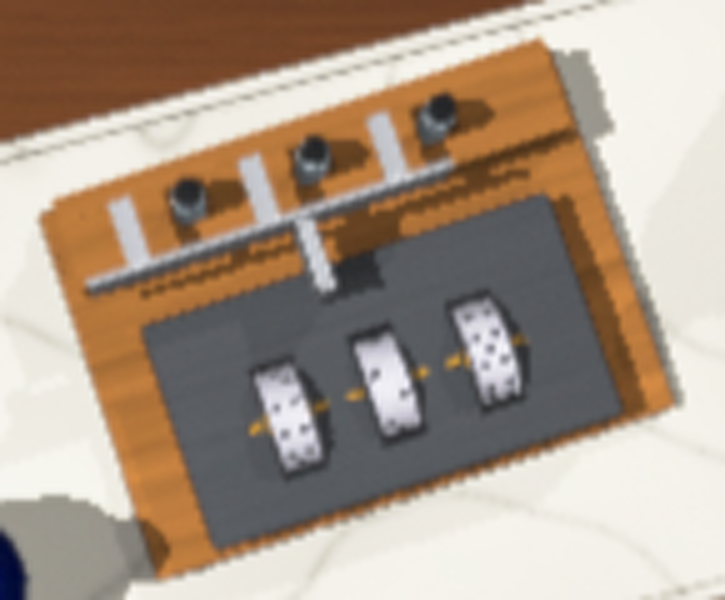

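The wheels read 4, 2, 5. The tab has moved to about (318,255), and the prongs sit clear of all three stoppers at (188,200), (312,155) and (438,115).

```bash
python3 -c "
from rig import r
print(r.sign_off())"
```

```text
the job is handed in; nothing more can be done
None
```

The job is handed in: by the camera the wheels show 4, 2, 5 (left and right within a few degrees of top), and the keeper is slid fully left to its stop, clear of the vials; forces read at most about 15 N, time about 31 s.

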